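# Dispense one tissue cassette and slide it to its specimen

### The arm

A 6-joint arm with a two-finger parallel gripper is mounted at the origin on a cart in front of the work surface, level with it; the furniture and walls round the work are solid. World frame = base frame: x ahead of the robot, y to its left, z up, the work surface at z = 0. Lengths are in mm, angles in rad, forces in N, time in s.
With the tool pointing down it reaches from about 350 to 975 mm from the base axis. Payload 7.1 kg.
Tool frame: the origin (TCP) lies on the front face of the gripper's body, between the roots of the fingers; the fingertips stand 80 mm ahead of it and the grasp point (between the pads) lies 61 mm ahead of it (env.tips_ahead is the distance from the TCP to the fingertips, in mm); z points along the fingers, y is the direction in which the jaws open and shut (so a half turn about z gives the same grasp; the last joint's range is limited). The gripper opens to 88 mm and grips with 3 to 60 N. Pads are 20 mm wide; open, the fingers measure 115 mm over their backs; the gripper's body (75 mm by 178 mm) begins 61 mm behind the grasp point.
Start: joints at [1.202, 0.423, 1.63, -0, 1.089, -0.019], TCP at [214.162, 587.146, 302.675] pointing down, gripper open.
Joint ranges: [-3, 3], [-0.9, 2.11], [0.09, 2.58], [-1.31, 4.45], [0.11, 2.69], [-2.54, 2.54]. Speed limits (rad/s): [2.39, 2.39, 3.01, 3.14, 3.14, 3.14].

### API

Orientations are given as a unit quaternion [x, y, z, w].
In Python, from station import env, set_gripper, viewer, workorder gives the robot as it stands. Calls block until the motion is done:
- env.reach(position, orientation): joint-space move of the TCP to a pose.
- env.move_l(position, rot=None, rate=150, f_stop=None): straight line of the TCP; rot=None keeps the orientation; rate is the mean speed in mm/s. With f_stop (N) it stops when the force on the tool has changed by that much, and returns True; else False.
- env.move_joints(angles): joint-space move.
- set_gripper(opening): finger opening in mm; the grip force is fixed at half the most; returns when the fingers have stopped.
- env.hold(seconds).
- env.ik(position, orientation): joint angles nearest the present ones, or None.
- env.read_state(): the state.
- viewer.camera(name): name is "scene" or "top"; returns the picture (400x640x3 uint8, blue, green, red); there is no depth.
- viewer.camera_params(name): a dict with "fx", "fy", "cx", "cy" (pixels), "dist" ([k1, k2, p1, p2, k3] as OpenCV has them; the pictures are not rectified), "pose" (4x4, takes a point from camera to world coordinates). Camera axes: x right, y up, looking along -z (the intrinsics and any distortion apply to the point x, -y, -z); pixel columns grow to the right and rows downward; lengths in mm; the calibration is good to about 2 mm. A picture is of the moment at which its call begins. camera_params takes no time and is no camera call.
A pose or a line that the arm cannot do raises env.IKError and nothing moves.
- workorder.sign_off(): hands the job in, once; it reports no verdict.
The state is a dict: "time_s": time; "qpos": joint angles; "dq": joint speeds; "tau": joint torques, N m; "tool_pos": TCP position; "orientation": TCP orientation; "force": force on the tool from outside, world axes, zero at the start; "wrist_torque": the same for the moment, N m; "width": finger opening in mm.
Only numpy, scipy, OpenCV 4.12 (cv2) and the standard library are available. Lean on these libraries where they do the work, as an engineer would, in place of code of your own. Each camera call takes 0.05 s, during which the arm holds its last target.

### The job

Get one tissue cassette ready for the specimen in the red-capped cup: press the dispenser's blue plunger all the way down once and let it come fully back up, so that a single pink cassette drops onto the delivery tray. Then, with the fingertips only, gently push that cassette along the tray to the end on the side where the cup stands, until it is up against the end stop, and leave it lying flat there. Do not pick anything up, and leave the cup, the stain bottle and the marker where they are.

Things in the scene. Friction and masses are not known exactly. Their poses are not given: they have to be found in the camera images.
- dispenser: White and grey cassette dispenser with a steel tray, fixed to the bench, may stand turned. Origin: at bench level under the middle of the delivery tray's lane; +x to its back (away from the robot), +y along the lane to the left, z up; all mm below are in this frame. Tray: floor at z = 8, lane 36 wide (x -18 to 18) between a front lip (top at z = 18) and back rails (top at z = 15).
- lane_left_end (a point): Middle of the lane floor at the inner face of the left end stop: x = 0, y = +112, z = 8. The stop is 6 thick, its top at z = 20.
- lane_right_end (a point): The same at the right end stop: x = 0, y = -112, z = 8.
- chute_foot (a point): Foot of the chute (x = 18, y = 0, z = 8). The chute is 46 wide and climbs to x = 68, z = 42 at the magazine's mouth; a clear hood covers it from x = 22 (its top at z = 38) to x = 59 (z = 62). The ejected cassette slides down it by itself and comes to lie flat in the lane near y = 0.
- magazine_top (a point): Middle of the open top of the magazine shaft: x = 86, y = 0, z = 114 (outside x 68 to 104, y -24 to 24). Behind it is the drive housing with the plunger (x 103 to 168, y -31 to 31, top at z = 110). One full plunger stroke makes a shuttle push out the lowest cassette; as the plunger rises the stack drops by one (7).
- plunger_top (a point): Middle of the top of the blue mushroom-shaped plunger cap (36 mm across), at x = 136, y = 0 in the dispenser's frame, 140 mm above the bench when up; it moves with the plunger, straight down.
- plunger (a joint): Plunger travel in m: 0 up, 0.020 fully down at a hard stop. A spring pushes it back up: about 2.5 N at the start, 6.5 N at the bottom; lightly damped.
- cassette_1: The lowest cassette of the stack, the one that is ejected: pink plastic tissue cassette with slotted top, 28 x 40 x 7 mm (its x, y, z), 10 g, slippery. Origin in the middle of its underside. At the start at x = 86, z = 42 in the dispenser's frame, its long side along the lane; when it lies against an end stop its origin is at y = +92 or -92.
- cassette_2: The next cassette, alike, right above the first. Origin in the middle of its underside; it must stay in the magazine.
- cassette_6: The top cassette of the stack of six, alike. Origin in the middle of its underside; it must stay in the magazine.
- specimen_cup: Specimen cup with clear labelled body and red screw cap, 60 mm wide, 66 mm high, loose, standing behind the left or right half of the tray (about 105 mm to the side and 85 mm behind the lane's middle). Origin in the middle of its underside. The side it is on (sign of y in the dispenser's frame) is the end to use.
- stain_bottle: Brown stain bottle with a black cap and a purple band, 52 mm wide, 117 mm high, standing loose on the side where the cup is not. Origin in the middle of its underside.
- label_marker: White marker pen with a black cap, 130 mm long, 14 mm thick, lying loose on the bench in front of the tray, long side along y. Origin in the middle of its underside.
Things that resemble listed ones, but are neither listed nor needed, are in the scene too. What is shaped like the specimen_cup but yellow is not meant. Leave any green look-alike of the cassette_6 alone.

How it is judged:
By the outcome, as a careful person would: the job done as asked, in the order asked, and still so for the second after the job is handed in, with the robot touching nothing.
It also fails if it takes over 40 s, if anything falls off the work surface, if the arm or the gripper's body presses on something with over 40 N, if the wrist force passes 120 N, or if a joint passes its speed limit or range.

## Working session

There is one attempt and no reset: what is moved stays moved. The work goes in short steps, each a Python script; the robot and the scene stay as the last script left them, time stands still between calls to the robot, and variables do not carry over. Pictures are saved under pics/ and viewed, and the job is handed in when it is done.

```bash
mkdir -p pics; ls
python3 - <<'E'
from station import env,viewer
import cv2
for n in("scene","top"):
    cv2.imwrite(f"pics/{n}0.png",viewer.camera(n)); p=viewer.camera_params(n); print(n,p)
s=env.read_state();print(s['time_s'],s['orientation'],s['width'],s['force'])
E
```

```text
pics
scene {'fx': 437.43054116794383, 'fy': 437.43054116794383, 'cx': 325.45417695576043, 'cy': 199.50472559428954, 'dist': array([-0.10722581,  0.        ,  0.        ,  0.        ,  0.        ]), 'pose': array([[-6.70742025e-01,  3.55018004e-01, -6.51204540e-01,
        -3.56301403e+01],
       [-7.41668424e-01, -3.14238957e-01,  5.92605962e-01,
         6.03467688e+02],
       [ 5.75195001e-03,  8.80463568e-01,  4.74078918e-01,
         5.11081917e+02],
       [ 0.00000000e+00,  0.00000000e+00,  0.00000000e+00,
         1.00000000e+00]])}
top {'fx': 495.551095220038, 'fy': 495.551095220038, 'cx': 318.18205153749875, 'cy': 206.9147128839583, 'dist': array([-0.15532771,  0.        ,  0.        ,  0.        ,  0.        ]), 'pose': array([[ 4.62751759e-03,  9.99313618e-01, -3.67542968e-02,
         4.70820918e+02],
       [-9.99908994e-01,  4.15824488e-03, -1.28340292e-02,
         8.46789675e+01],
       [-1.26723868e-02,  3.68103417e-02,  9.99241917e-01,
         1.12357121e+03],
       [ 0.00000000e+00,  0.00000000e+00,  0.00000000e+00,
         1.00000000e+00]])}
0.1 [ 1.74022325e-01  9.84741466e-01 -6.79228601e-04 -1.20958100e-04] 87.86273230289385 [-0.06791273  0.47922346  0.94062297]
```

View pics/scene0.png

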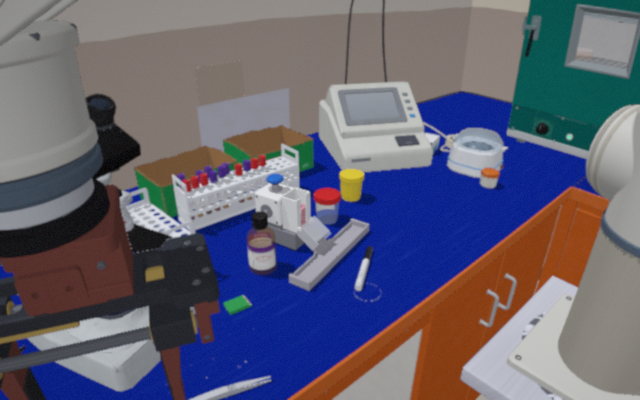

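View pics/top0.png

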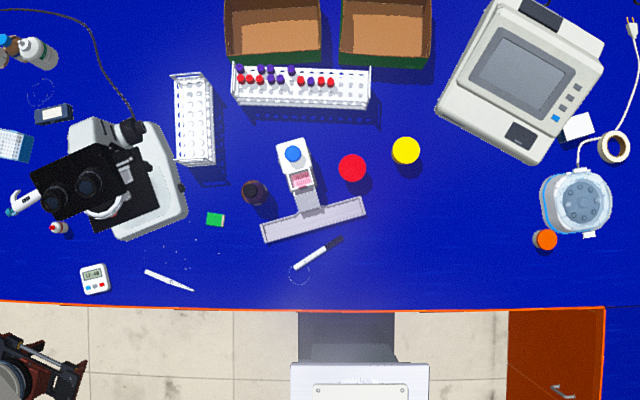

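The top view shows the dispenser with its plunger at about (293,153) and the tray running from (263,232) to (365,207). The red cup at (352,167) is on the right, so the right end (-y) is the one to use. The bottle is at (254,191), and the marker at about (318,252) lies in front of the tray. Next I'll measure these.

```bash
cat > h.py <<'E'
import numpy as np,cv2
from station import env,viewer,set_gripper,workorder
def ray(n,uv):
    p=viewer.camera_params(n);K=np.array([[p['fx'],0,p['cx']],[0,p['fy'],p['cy']],[0,0,1]])
    q=cv2.undistortPoints(np.array(uv,float).reshape(-1,1,2),K,p['dist']).reshape(-1,2)
    d=np.c_[q[:,0],-q[:,1],-np.ones(len(q))]@p['pose'][:3,:3].T
    return p['pose'][:3,3],d
def onz(n,uv,z):
    o,d=ray(n,uv);z=np.broadcast_to(z,len(d));return o+d*((z-o[2])/d[:,2])[:,None]
def tri(a,b):
    o1,d1=ray('scene',[a]);o2,d2=ray('top',[b]);d1=d1[0]/np.linalg.norm(d1);d2=d2[0]/np.linalg.norm(d2)
    t=np.linalg.lstsq(np.c_[d1,-d2],o2-o1,rcond=None)[0];p,q=o1+t[0]*d1,o2+t[1]*d2
    return (p+q)/2,np.linalg.norm(p-q)
def proj(n,P):
    p=viewer.camera_params(n);K=np.array([[p['fx'],0,p['cx']],[0,p['fy'],p['cy']],[0,0,1]])
    c=(np.array(P,float).reshape(-1,3)-p['pose'][:3,3])@p['pose'][:3,:3];c=c*[1,-1,-1]
    return cv2.projectPoints(c,np.zeros(3),np.zeros(3),K,p['dist'])[0].reshape(-1,2)
E
python3 - <<'E'
from h import *
t=cv2.imread('pics/top0.png');s=cv2.imread('pics/scene0.png')
for n,im,(x0,y0,x1,y1) in(('top',t,(230,120,390,280)),('scene',s,(220,160,400,320))):
    c=cv2.resize(im[y0:y1,x0:x1],None,fx=3.7,fy=3.7,interpolation=cv2.INTER_CUBIC);cv2.imwrite(f'pics/{n}0z.png',c[:600,:800])
# plunger blue cap
hsv=cv2.cvtColor(t,cv2.COLOR_BGR2HSV);print(hsv[153,293],hsv[153,330])
m=((hsv[...,0]>98)&(hsv[...,0]<114)&(hsv[...,2]>130)).astype(np.uint8)
n,l,st,ce=cv2.connectedComponentsWithStats(m)
for i in range(1,n):
    if st[i,4]>40: print('top',st[i],ce[i])
hs=cv2.cvtColor(s,cv2.COLOR_BGR2HSV);print(hs[180,275])
m=((hs[...,0]>98)&(hs[...,0]<114)&(hs[...,2]>130)).astype(np.uint8)
n,l,st,ce=cv2.connectedComponentsWithStats(m)
for i in range(1,n):
    if st[i,4]>20: print('sc',st[i],ce[i])
# tray mask
m=((hsv[...,1]<90)&(hsv[...,2]>90)).astype(np.uint8);m[:190]=0;m[245:]=0;m[:,:250]=0;m[:,380:]=0
n,l,st,ce=cv2.connectedComponentsWithStats(m);i=1+np.argmax(st[1:,4]);print(st[i])
c=max(cv2.findContours((l==i).astype(np.uint8),0,2)[0],key=cv2.contourArea)
r=cv2.minAreaRect(c);b=cv2.boxPoints(r);print(r,b.tolist());print(onz('top',b,14.))
m=((hsv[...,0]<6)|(hsv[...,0]>174))&(hsv[...,1]>150)&(hsv[...,2]>100);m[:140]=0;m[200:]=0
n,l,st,ce=cv2.connectedComponentsWithStats(m.astype(np.uint8));i=1+np.argmax(st[1:,4]);print('cup',st[i],onz('top',[ce[i]],66.))
E
```

```text
[107 199 250] [118 203 180]
top [ 469   27  107   92 4772] [519.76781224  73.28373847]
top [ 0 33  8 13 75] [ 2.77333333 38.48      ]
top [18 39 13 13 82] [23.74390244 44.51219512]
top [ 231   61  140   49 2629] [309.13236972  92.27310765]
top [172  72  44  95 953] [201.06610703 118.51941238]
top [551 114  10   8  53] [555.33962264 117.52830189]
top [564 115  27  23 343] [577.49562682 125.99708455]
top [ 69 119  27  35 262] [ 81.51145038 135.0610687 ]
top [114 125  13  22  81] [120.01234568 136.65432099]
top [ 113  124   69  114 1625] [154.57969231 187.22461538]
top [  0 128  26  34 630] [ 10.34761905 143.91904762]
top [187 128   8  10  44] [190.59090909 133.22727273]
top [187 139   9   9  41] [191.04878049 142.97560976]
top [284 145  24  27 357] [294.85154062 156.64985994]
top [116 157  16  10  41] [123.51219512 161.92682927]
top [118 165  15  19 121] [125.92561983 173.48760331]
top [ 539  167   73   69 3544] [575.70936795 201.66111738]
top [ 11 189  30  27 264] [ 23.03787879 201.83333333]
top [ 85 195  37  24 239] [106.84518828 209.70711297]
top [296 248  30  21 117] [310.41025641 
[... 1271 characters left out ...]
]
sc [  29  307  120   43 1954] [ 93.62026612 329.56243603]
sc [  56  340  103   51 2704] [114.90384615 363.84615385]
sc [193 380  68  20 361] [227.11357341 390.46260388]
[ 260  190  106   53 2611]
((309.1320495605469, 207.46226501464844), (44.092735290527344, 105.4928970336914), 74.05460357666016) [[252.35845947265625, 200.75473022460938], [353.79241943359375, 171.77359008789062], [365.9056396484375, 214.1697998046875], [264.4716796875, 243.15093994140625]]
[[524.89715175 247.22966827  14.        ]
 [591.02207595  19.23240645  14.        ]
 [495.81505306  -8.05999639  14.        ]
 [429.77096218 219.07714338  14.        ]]
cup [339 155  26  26 541] [[594.04356683  26.63527781  66.        ]]
```

View pics/top0z.png

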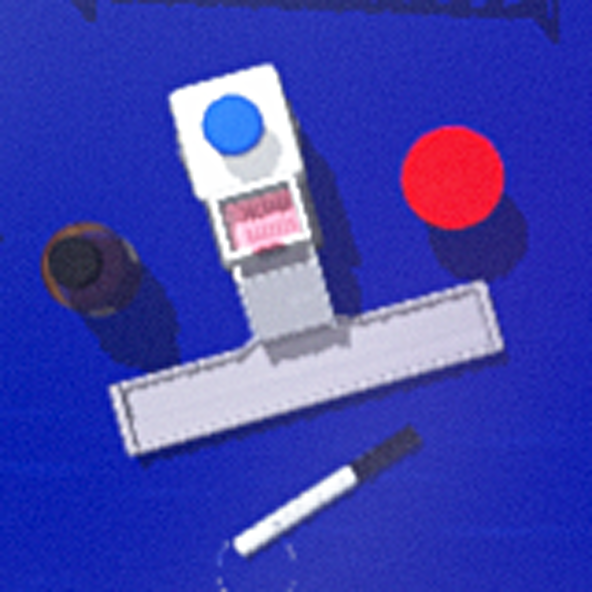

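View pics/scene0z.png

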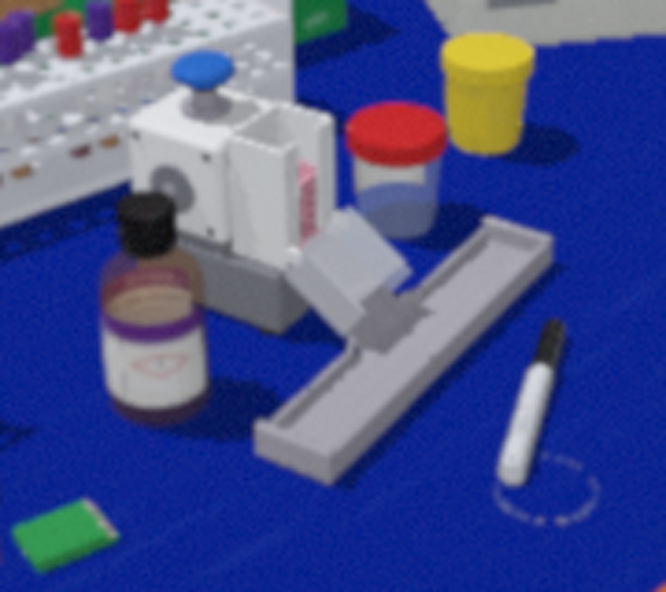

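Run:
```python
from h import *
t=cv2.imread('pics/top0.png')
hsv=cv2.cvtColor(t,cv2.COLOR_BGR2HSV)
m=((abs(hsv[...,0].astype(int)-107)<7)&(hsv[...,2]>205)&(hsv[...,1]>150));m[:140]=0;m[170:]=0;m[:,:280]=0;m[:,310:]=0
y,x=np.nonzero(m);pl=[x.mean(),y.mean()];print(pl,m.sum(),np.ptp(x),np.ptp(y))
P=onz('top',[pl],138)[0];print('plunger',P)
z=np.array([[487,281],[503,350],[134,457],[112,384]])/3.7+[230-.36,120-.36]
C=onz('top',z,[20,20,20,20]);print(C)
R=(C[0]+C[1])/2;L=(C[2]+C[3])/2
d=(L-R)[:2];print('len',np.linalg.norm(d),'w',np.linalg.norm(C[0]-C[1]),np.linalg.norm(C[2]-C[3]))
yax=d/np.linalg.norm(d);xax=np.array([yax[1],-yax[0]]);mid=((L+R)/2)[:2]
print('yaw tray',np.arctan2(xax[1],xax[0]),'mid',mid)
v=P[:2]-mid;print('plunger in tray frame',v@xax,v@yax)
# magazine walls etc: two-view plunger
s=cv2.imread('pics/scene0.png');hs=cv2.cvtColor(s,cv2.COLOR_BGR2HSV)
m=((abs(hs[...,0].astype(int)-108)<7)&(hs[...,2]>150)&(hs[...,1]>150));m[:170]=0;m[190:]=0;m[:,:262]=0;m[:,290:]=0
y,x=np.nonzero(m);ps=[x.mean(),y.mean()];print(ps,m.sum(),tri(ps,pl))
# tray ends from scene, refined
zs=np.array([[490,218],[553,240],[331,482],[258,430]])/3.7+[220-.36,160-.36]
for a,b in zip(zs,z):print(tri(a,b))
```

```text
[np.float64(292.4387755102041), np.float64(153.19897959183675)] 196 15 15
plunger [614.58603031 149.43407008 138.        ]
[[537.1025182    2.85806795  20.        ]
 [495.53271723  -6.84521959  20.        ]
 [430.01059377 215.24524707  20.        ]
 [473.95759339 228.89660481  20.        ]]
len 233.11735945462624 w 42.687259710759875 46.018456559093046
yaw tray 0.27959931138331934 mid [484.15085565 110.03867506]
plunger in tray frame 136.24183584208018 1.8692520441320521
[np.float64(274.27927927927925), np.float64(178.19819819819818)] 111 (array([615.04764569, 149.66195358, 135.01330813]), np.float64(0.0810271752468317))
(array([537.17302971,   2.66619365,  18.03207124]), np.float64(0.1324624951627083))
(array([495.42084009,  -7.17394851,  17.81553704]), np.float64(0.43614069293885466))
(array([429.62552541, 217.44226327,   3.5183695 ]), np.float64(0.6662166441378877))
(array([473.31867971, 228.75301336,  15.25371966]), np.float64(1.9989302247629348))
```

```bash
cat >> h.py <<'E'
from scipy.spatial.transform import Rotation as Rn
YAW=0.283; R_END=np.array([516.3,-2.0])  # outer face mid of right stop (y=-118)
YA=np.array([-np.sin(YAW),np.cos(YAW)]);XA=np.array([np.cos(YAW),np.sin(YAW)])
MID=np.array([484.15,110.04])
PL=np.array([614.8,149.5])
Q=(Rn.from_euler('z',YAW+np.pi)*Rn.from_euler('x',np.pi)).as_quat()
def D(x,y,z):
    p=MID+x*XA+y*YA;return [p[0],p[1],z]
E
python3 - <<'E'
from h import *
print(env.tips_ahead)
set_gripper(0)
s=env.read_state();o=s['orientation']
env.move_l([150,400,400],rate=350)
env.reach([430,120,400],Q)
env.reach([PL[0],PL[1],240],Q)
s=env.read_state();print(s['time_s'],s['tool_pos'],s['qpos'],s['force'],s['width'])
for n in('scene','top'):cv2.imwrite(f'pics/{n}1.png',viewer.camera(n))
E
```

```text
80.0
4.6583 [614.45665736 149.98231962 240.75358556] [ 2.20581836e-01  5.05868973e-01  1.65603656e+00  3.55498245e-05
  9.79295482e-01 -1.63395075e+00] [0.35485798 0.16142341 0.93886029] 0.21607259721825367
```

View pics/scene1.png

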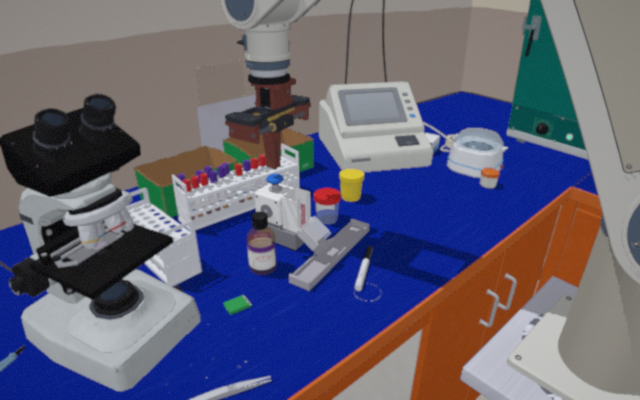

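The closed fingertips at (273,165) are right above the plunger cap at (275,179), and nothing has moved. I'll press now.

Run:
```python
from h import *
env.move_l([PL[0],PL[1],224],Q,rate=80)
f0=env.read_state()['force']
r=env.move_l([PL[0],PL[1],194],rate=25,f_stop=14)
s=env.read_state();print(r,s['time_s'],s['tool_pos'],s['force']-f0)
env.hold(.25)
s=env.read_state();print(s['tool_pos'],s['force']-f0)
cv2.imwrite('pics/scene2.png',viewer.camera('scene'))
env.move_l([PL[0],PL[1],235],rate=50)
s=env.read_state();print(s['time_s'],s['tool_pos'],s['force']-f0)
for n in('scene','top'):cv2.imwrite(f'pics/{n}3.png',viewer.camera(n))
a=cv2.imread('pics/scene3.png')[160:320,220:400];b=cv2.imread('pics/scene2.png')[160:320,220:400]
cv2.imwrite('pics/cmp3.png',cv2.resize(np.hstack([b,a]),None,fx=2.2,fy=2.2,interpolation=2))
```

```text
True 6.025 [615.16857283 149.58799647 200.21315007] [-2.62444393  0.91316283  6.93859999]
[615.12933156 149.55218827 200.15997117] [-2.05509714  0.8752571   7.53929996]
7.175 [614.50710446 149.46425158 234.67440939] [-0.80846755  0.18418518 -0.17112606]
```

View pics/cmp3.png

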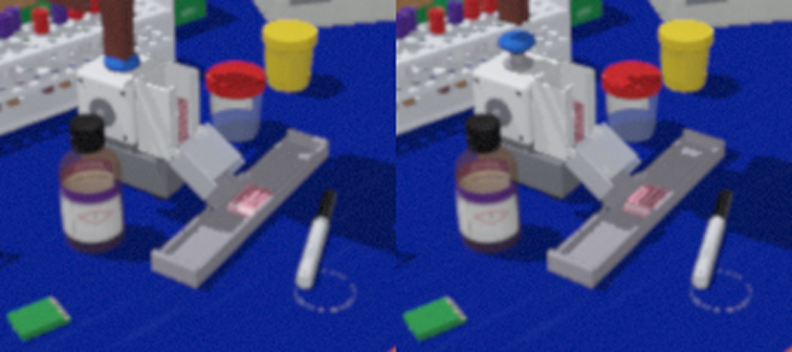

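View pics/top3.png

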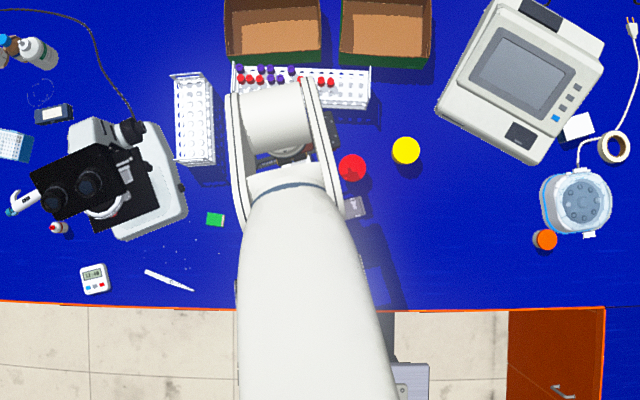

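The plunger went down to its stop (tip z about 120, force jump) and came back up. One pink cassette lies in the lane at roughly scene pixel (335,250). I'll locate it and check where the plan puts it.

```bash
cat >> h.py <<'E'
def cass(im):
    hs=cv2.cvtColor(im,cv2.COLOR_BGR2HSV)
    m=((hs[...,0]>165)|(hs[...,0]<8))&(hs[...,1]>35)&(hs[...,2]>90)
    pts=proj('scene',[D(-19,-114,12),D(-19,114,12),D(19,114,12),D(19,-114,12)])
    k=np.zeros(m.shape,np.uint8);cv2.fillPoly(k,[pts.astype(np.int32)],1);m=(m&(k>0)).astype(np.uint8)
    m=cv2.morphologyEx(m,cv2.MORPH_CLOSE,np.ones((3,3)))
    n,l,st,ce=cv2.connectedComponentsWithStats(m);i=1+np.argmax(st[1:,4])
    c=max(cv2.findContours((l==i).astype(np.uint8),0,2)[0],key=cv2.contourArea).reshape(-1,2)
    P=onz('scene',c,15.)[:,:2]-MID
    a=P@XA;b=P@YA
    return st[i],(a.min(),a.max()),(b.min(),b.max())
E
python3 - <<'E'
from h import *
im=cv2.imread('pics/scene3.png');print(cass(im))
o=im.copy()
K=[D(x,y,z) for x,y,z in[(-18,112,8),(18,112,8),(18,-112,8),(-18,-112,8),(0,-112,20),(0,-118,20),(0,118,20)]]
z=cv2.resize(o[160:320,220:400],None,fx=3.7,fy=3.7,interpolation=2)
for p in proj('scene',K):cv2.circle(z,tuple(((p-[220,160]+.36)*3.7).astype(int)),3,(0,255,0),-1)
cv2.imwrite('pics/ov3.png',z)
for y in(50,-60):print(env.ik(D(0,y,90),Q))
E
```

```text
(array([323, 243,  20,  16, 186], dtype=int32), (np.float64(-16.7219401876393), np.float64(11.17162276427901)), (np.float64(-18.378541059927798), np.float64(29.670366787625674)))
[ 0.30028614  0.5996492   2.01228023  0.          0.52966322 -1.55351019]
[ 0.08065421  0.60562828  1.99573002  0.          0.54023435 -1.77314212]
```

View pics/ov3.png

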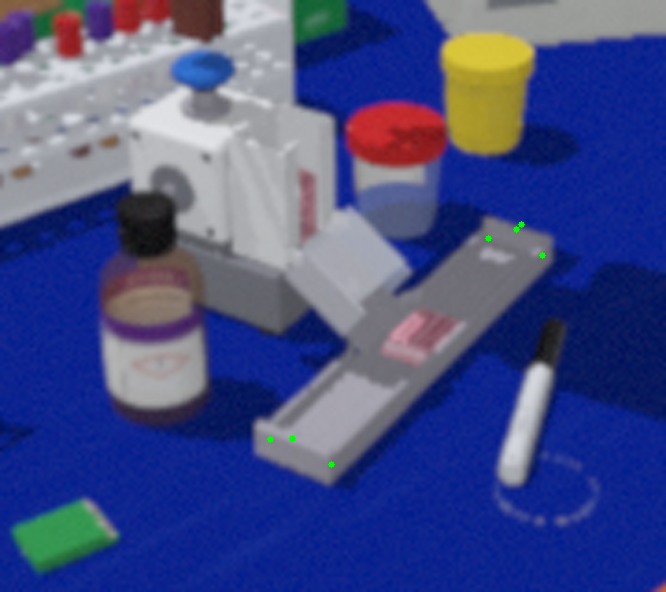

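Run:
```python
from h import *
for n,u,z in(('bottle',(250,190.5),117),('cup',(352,167.5),66),('markA',(294.5,268),10),('markB',(342,237),10)):
    v=onz('top',[u],z)[0][:2]-MID;print(n,v@XA,v@YA)
```

```text
bottle 89.96639563500062 106.28599193995716
cup 82.60945267544481 -111.39077491350447
markA -93.92795945224982 70.53694402331477
markB -56.24456549537487 -51.165332010772225
```

Run:
```python
from h import *
env.move_l(D(0,58,235),Q,rate=200)
env.move_l(D(0,58,105),rate=100)
env.hold(.1)
s=env.read_state();print(s['time_s'],s['tool_pos'],(s['tool_pos'][:2]-MID)@np.c_[XA,YA])
r=env.move_l(D(0,58,86),rate=20,f_stop=3)
s=env.read_state();print(r,s['tool_pos'],s['force'])
z=s['tool_pos'][2]
env.move_l(D(0,58,z+2.5),rate=20)
s=env.read_state();print(s['time_s'],s['tool_pos'],s['force'])
im=viewer.camera('scene');cv2.imwrite('pics/scene4.png',im);cv2.imwrite('pics/z4.png',cv2.resize(im[160:320,220:400],None,fx=3.7,fy=3.7,interpolation=2))
```

```text
9.7167 [468.29141486 165.85425023 105.55976901] [ 0.35767234 58.02238639]
True [467.84827174 165.70148329  88.37941632] [-0.40976863 -0.23556738  5.16648892]
10.7833 [467.97831706 165.74441636  90.85857736] [-0.24212965 -0.19444633 -0.57148438]
```

View pics/z4.png

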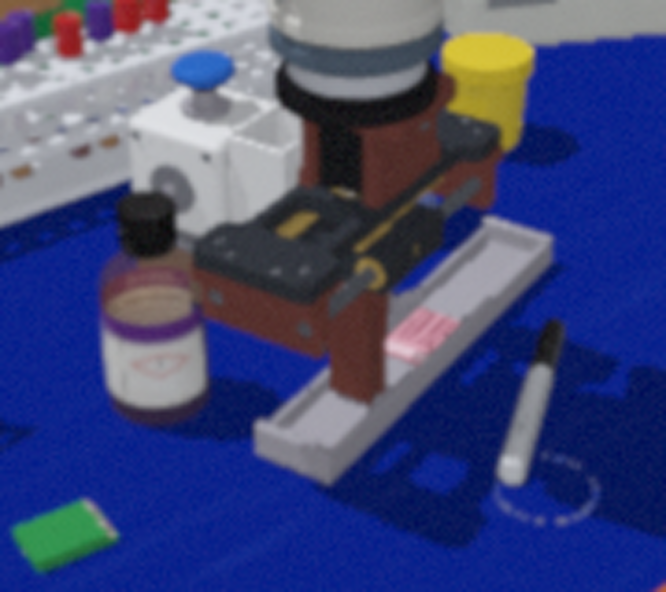

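The tip stands in the lane at about (360,385), behind the cassette at (423,333), and it found the floor at z = 8.4. I'll push now.

Run:
```python
from h import *
z=env.read_state()['tool_pos'][2]
print(env.move_l(D(0,-38,z),rate=30,f_stop=8))
env.hold(.15)
s=env.read_state();f0=s['force'];print(s['time_s'],s['tool_pos'],(s['tool_pos'][:2]-MID)@np.c_[XA,YA],f0)
r=env.move_l(D(0,-68,z),rate=12,f_stop=2)
s=env.read_state();print(r,s['time_s'],(s['tool_pos'][:2]-MID)@np.c_[XA,YA],s['force']-f0)
im=viewer.camera('scene');cv2.imwrite('pics/scene5.png',im);cv2.imwrite('pics/z5.png',cv2.resize(im[160:320,220:400],None,fx=3.7,fy=3.7,interpolation=2))
```

```text
False
14.3333 [494.74750966  73.57781876  90.78621895] [-5.64834588e-03 -3.79710132e+01] [-0.14884588  0.57046969  0.12149075]
True 16.175 [ -0.13425023 -62.90422053] [-0.57655159  1.36049492 -0.94638683]
```

View pics/z5.png

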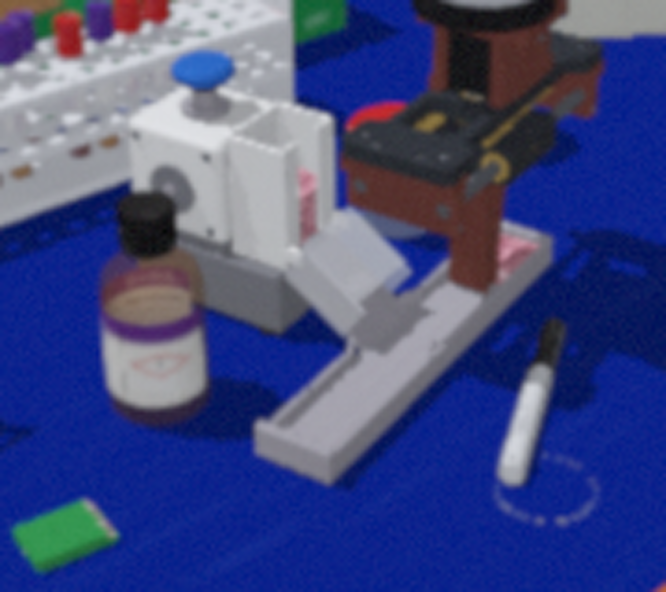

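Run:
```python
from h import *
z=90.8
env.hold(.1)
f0=env.read_state()['force']
r=env.move_l(D(0,-67,z),rate=8,f_stop=3)
s=env.read_state();p=(s['tool_pos'][:2]-MID)@np.c_[XA,YA];print(r,s['time_s'],p,(s['force']-f0)[:2]@YA)
env.move_l(D(0,p[1]+12,z),rate=25)
env.move_l(D(0,p[1]+12,180),rate=80)
env.move_l(D(-60,110,260),rate=250)
env.hold(.3)
im=viewer.camera('scene');cv2.imwrite('pics/scene6.png',im);cv2.imwrite('pics/z6.png',cv2.resize(im[160:320,220:400],None,fx=3.7,fy=3.7,interpolation=2))
t=viewer.camera('top');cv2.imwrite('pics/top6.png',t);cv2.imwrite('pics/t6.png',cv2.resize(t[120:280,230:390],None,fx=3.7,fy=3.7,interpolation=2))
print(env.read_state()['time_s'],cass(im))
```

```text
True 16.5417 [ -0.5420841  -62.92011238] 0.20029163327614477
19.7417 (array([347, 223,  18,  14, 151], dtype=int32), (np.float64(-15.711716021447163), np.float64(11.704647867768715)), (np.float64(-111.35907389000857), np.float64(-62.45719419638962)))
```

View pics/z6.png

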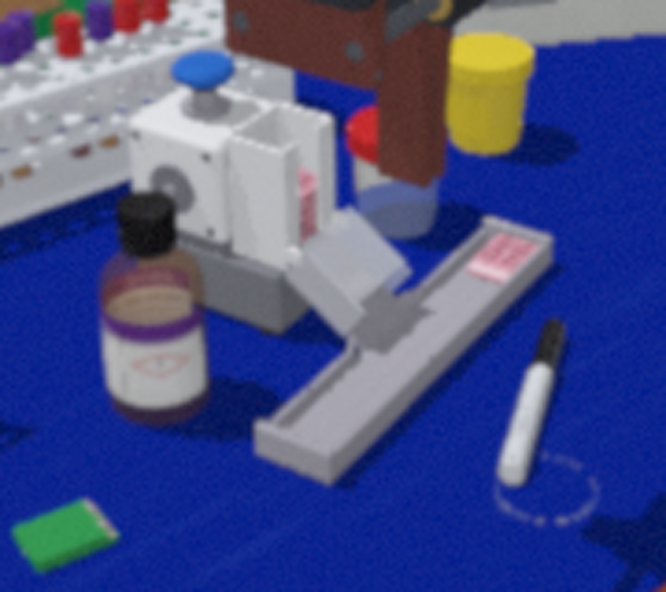

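View pics/t6.png

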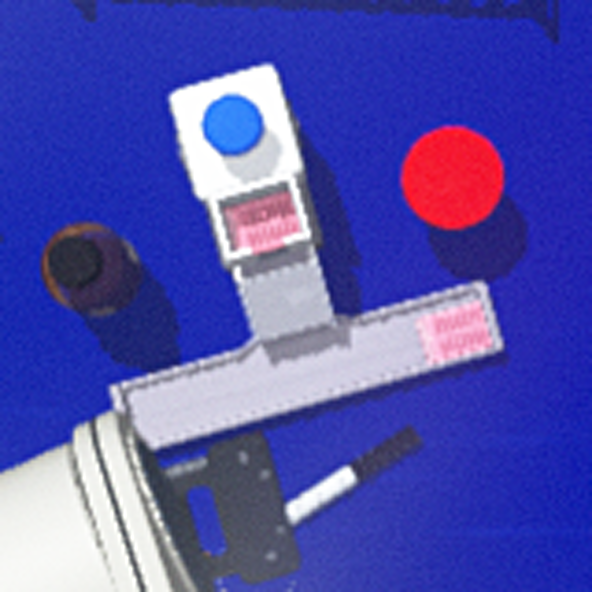

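Run:
```python
from h import *
t=cv2.imread('pics/top6.png')[:, :];hs=cv2.cvtColor(t,cv2.COLOR_BGR2HSV)
m=((hs[...,0]>160)|(hs[...,0]<8))&(hs[...,1]>35)&(hs[...,2]>120);m[:195]=0;m[225:]=0;m[:,:335]=0;m[:,372:]=0
c=max(cv2.findContours(m.astype(np.uint8),0,2)[0],key=cv2.contourArea).reshape(-1,2)
P=onz('top',c,15.)[:,:2]-MID;print(np.percentile(P@XA,[0,5,50,95,100]),np.percentile(P@YA,[0,5,50,95,100]))
y,x=np.nonzero(m);q=onz('top',[[x.mean(),y.mean()]],15.)[0][:2]-MID;print(q@XA,q@YA,m.sum())
cv2.imwrite('pics/t6z.png',cv2.resize(t[185:235,320:380],None,fx=10,fy=10,interpolation=2))
```

```text
[-17.76415317 -17.02771973  -2.70555146  10.59630235  11.4466081 ] [-110.17363872 -109.89628681  -90.41558587  -71.4264907   -70.43128216]
-3.4909400059189966 -91.22985938399029 218
```

View pics/t6z.png

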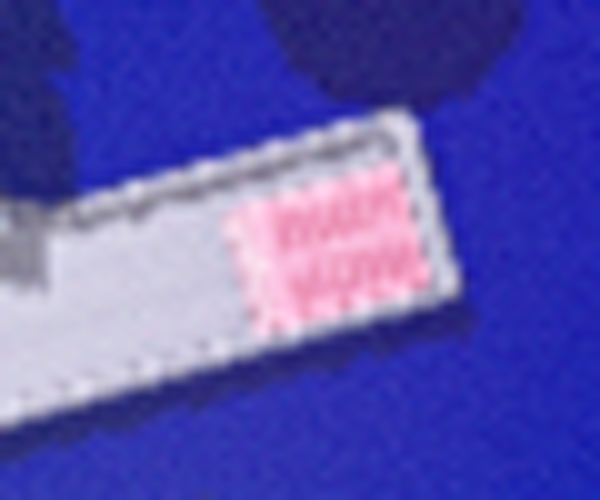

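The cassette lies flat at the right end, with its centre at y of about -91.2 (-92 means contact). My measurement is only good to about 1 mm and the second probe's force reading was unclear, so I'll make one more confirming push.

Run:
```python
from h import *
env.move_l(D(0,-46,180),Q,rate=250)
env.move_l(D(0,-46,91),rate=90)
env.move_l(D(-1,-58,91),rate=25)
env.hold(.2)
f0=env.read_state()['force']
r=env.move_l(D(-1,-67,91),rate=10,f_stop=5)
s=env.read_state();print(r,s['time_s'],(s['tool_pos']-0)[2],(s['tool_pos'][:2]-MID)@np.c_[XA,YA],s['force']-f0)
env.hold(.1);s=env.read_state();print((s['force']-f0)[:2]@YA,(s['tool_pos'][:2]-MID)@YA)
env.move_l(D(-1,-50,91),rate=30)
env.move_l(D(-1,-50,180),rate=90)
env.move_l(D(-60,110,260),rate=250)
env.hold(.2)
t=viewer.camera('top');cv2.imwrite('pics/top7.png',t)
im=viewer.camera('scene');cv2.imwrite('pics/scene7.png',im)
hs=cv2.cvtColor(t,cv2.COLOR_BGR2HSV)
m=((hs[...,0]>160)|(hs[...,0]<8))&(hs[...,1]>35)&(hs[...,2]>120);m[:195]=0;m[225:]=0;m[:,:335]=0;m[:,372:]=0
y,x=np.nonzero(m);q=onz('top',[[x.mean(),y.mean()]],15.)[0][:2]-MID;print(q@XA,q@YA,m.sum(),env.read_state()['time_s'])
cv2.imwrite('pics/c7.png',np.hstack([cv2.resize(t[120:280,230:390],(390,390)),cv2.resize(im[160:320,220:380],(390,390))]))
```

```text
True 23.2 90.82803273626469 [ -1.12605926 -63.00742153] [0.17122948 1.81692978 0.24048171]
1.314529660583048 -62.95215078060272
-3.3171734363606498 -91.08992709788362 222 26.225
```

View pics/c7.png

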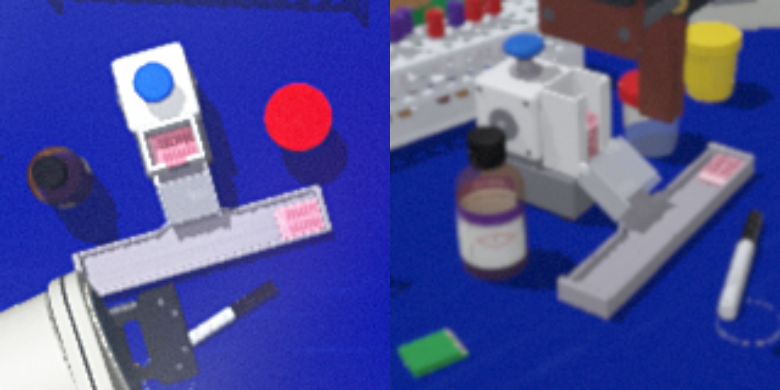

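The 5 N threshold tripped at the same place (y = -63.0), so the cassette is hard against the end stop. It lies flat, the plunger is up, and everything else is where it was. I'm handing it in.

Run:
```python
from h import *
print(workorder.sign_off(), env.read_state()['time_s'])
```

```text
the job is handed in; nothing more can be done
the job is handed in; nothing more can be done
```

I pressed the plunger once down to its hard stop and let it come fully back up, and a single pink cassette dropped into the lane. With the closed fingertips I pushed it along to the right end, where the red-capped cup stands, and handed the job in after about 26 s.

**Against the stop:** Three gentle pushes, with force limits of 2, 3 and 5 N, all stopped at the same place (y ≈ -63 for the tool). The 3 N push was unclear on its own, with almost no force left after it stopped, so I made the 5 N push to confirm. The top camera puts the cassette's centre at y ≈ -91.1, where full contact would be -92. That difference is within the camera's accuracy of about 2 mm.

**Last pictures:** The cassette lies flat and the plunger is up. The rest of the stack is still in the magazine, the cup, stain bottle and marker look unmoved, and the robot is touching nothing.

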